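Roll the lens strip of a light bar home

ROBOT

A 7-joint arm with a two-finger parallel gripper is mounted at the origin on a cart in front of the work surface, level with it; the furniture and walls round the work are solid. World frame = base frame: x ahead of the robot, y to its left, z up, the work surface at z = 0. Lengths are in m, angles in rad, forces in N, time in s.
With the tool pointing down it reaches from about 0.4 to 0.875 m from the base axis. Payload 19.3 kg.
Tool frame: the origin (TCP) lies on the mounting face of the last link; the fingertips stand 173 mm ahead of it and the grasp point (between the pads) lies 155 mm ahead of it; z points along the fingers, y is the line along which they close (so a half turn about z gives the same grasp; the last joint's range is limited). The gripper opens to 85 mm and grips with 20 to 120 N. Pads are 22 mm wide; open, the fingers measure 114 mm over their backs; the gripper's body (76 mm by 85 mm) begins 54 mm behind the grasp point. The pads swing forward as they close: fully open they stand 13 mm farther back than shut.
Start: joints at [1.155, 0.521, -0.036, 1.599, 0.021, 1.021, -0.113], TCP at [0.212, -0.588, 0.405] pointing down, gripper open.
Joint ranges: [-2.91, 2.91], [-0.3, 2.13], [-1.5, 1.42], [0.17, 2.43], [-1.26, 4.41], [0.16, 1.93], [-2.52, 2.52]. Speed limits (rad/s): [1.89, 1.89, 2.39, 2.39, 3.01, 3.01, 3.01].

INTERFACE

Orientations are given as [roll, pitch, yaw] about the fixed x, y, z axes, in that order (R = Rz(yaw) Ry(pitch) Rx(roll)).
In Python, from workcell import bot, vision gives the robot as it stands.
- The arm moves only by the shell command python3 -m creep 'ROWS' [FORCE]. ROWS is JSON, a list that holds one entry, the list of rows, each a list of 7 numbers: the opening, from -1 (shut) to 1 (fully open), then the shift along the tool's x, y, z in cm, then the turn, a rotation vector about the tool's x, y, z in rad. In form: [[[grip, tx, ty, tz, rx, ry, rz], ...]]. A call has 1 to 12 rows; each row shifts and turns the commanded pose from where the row before left it, along the tool's axes as they then stand; what a row does not reach is not made up. A row lasts 1/8 s, in which the tool goes at most 62.5 mm and 10.7 degrees, less where a joint would pass 70% of its speed; a pose out of reach is approached as far as the arm can. A call with a gripper value outside its range is refused whole. The fingers move at their own pace and stop on an object; FORCE is the grip in N (left out, the last holds). Time passes only in rows, so rows that do not move let the fingers close. It gives the time, the measured TCP pose, the force, the opening and the grip force at its end, in the units of the state.
- bot.observe(): the state, without advancing time (a new reading comes with each control period).
- vision.grab_frame(name): name is "side" or "top" or "wrist"; returns a dict with "image" (384x512x3 uint8, blue, green, red), "depth" (384x512 float32, m along the optical axis (not along the pixel's ray), 0 where there is no reading), "fovy" (degrees; the focal length in pixels is half the picture's height over the tangent of half this angle, whatever the lens; pixels are square), "cx", "cy" (the principal point, pixels), "cam_to_world" (4x4, takes a point from camera to world coordinates); the wrist camera has in their place "tool_from_camera" (4x4, takes a point from camera to tool coordinates, whose origin is the TCP and whose axes are the flange's). Camera axes: x right, y down, z forward; pixel columns grow to the right and rows downward; lengths in m; the calibration is good to about 2 mm. A picture is of the moment at which its call begins: read the wrist's pose just before it.
- bot.job_done(): hands the job in; it is judged then, once.
The state is a dict: "clock": time; "qpos": joint angles; "qd": joint speeds; "joint_efforts": joint torques, N m; "position": TCP position; "tool_rot": TCP orientation; "force": force on the tool from outside, world axes, zero at the start; "moment": the same for the moment, N m; "grip_width": finger opening in m; "finger_force": force on a finger pad.
Only numpy, scipy, OpenCV 4.12 (cv2) and the standard library are available. Lean on these libraries where they do the work, as an engineer would, in place of code of your own. Each camera call takes 0.05 s, during which the arm holds its last target. There are 200 camera calls.

TASK

The clip-in lens strip of the light bar stands proud of its aluminium housing. Take the hand roller from its rest and, keeping its wheel flat on the sloping face, roll it with firm pressure along the whole strip until every lens section sits flush; nothing but the roller may touch the light bar. Then hang the roller back in its rest by its collar, upright, and leave the things around where they are.

Things in the scene. Friction and masses are not known exactly. Their poses are not given: they have to be found in the camera images.
- light_bar: Fixed workpiece: wedge-shaped grey aluminium light-bar housing, 212 long (y) x 64 deep (x), front wall 26 and back wall 69 high over the desk, clamped on a 115 x 300 x 12 black board fixed to the desk. Origin: on the desk under the middle of the housing; x to its high back, y along the bar, z up. At yaw 0 its low front and sloping face look at the robot (-x).
- bar_face: The bar's flat sloping face, 76 (x) x 200 (y), leaning back 35 degrees. Origin: middle of the lens strip in the face plane, 47.7 above the desk; z outward normal (up and to the front), y along the strip, x up the slope. A 25 wide groove holds eight white lens sections, each 24 (x) x 25 (y), end to end from y -100 to +100; tops stand 4 minus joint value above the plane.
- roller_rest: Fixed steel rest: base 100 x 84 x 8, upright plate 39 to 45 behind the origin, level forked plate on top at height 115 (5 thick, 50 wide) with an 18 wide slot open to the front (its -x, towards the robot at yaw 0). The prongs end 22.5 in front of the seat in tips 4 thick turned up 4 above the plate; the slot ends 12 behind the seat. Origin: on the desk under the seat; z up.
- rest_seat (a point): The point in the slot, level with the upper face of the forked plate, 115 above the desk, where the origin of the roller lies when it hangs home. Axes as roller_rest. To take the roller out, lift it so that its collar clears the turned-up tips (4), draw it out 50 or more to the front (-x); it goes back the same way. Free sideways play in the slot 3 each way.
- roller: Sprung hand roller, about 0.26 kg, hanging upright in the rest at the start (x axes within 0.15 rad). Origin: centre of the underside of its round steel collar (30 diameter, z 0 to 6); z up the handle, x along the wheel's axle. Handle: black rounded bar 26 (x) x 20 (y), z 6 to 74, gripped across the 20 (along y). Below the collar a steel sleeve, 12 diameter, to z -34.
- wheel_low (a point): Lowest point of the roller's rubber wheel with the spring out: 86 under the roller's origin along its z; axes as roller. Wheel: 36 diameter, 30 wide, axle along x at z -68 of roller, in a steel fork 46 wide (x) x 14 (y) on the sprung plunger. Wider than the groove, it comes to bear on the aluminium beside the lens when that is flush. The point does not move with the spring.
- roller_plunger (a joint): Travel of the spring plunger in m: 0 = out, 0.008 = bottomed; the wheel moves towards the handle (+z of roller). The wheel pushes with 9 N as it starts to move, 1.5 N more per mm, 21 N at the end. 3 to 5 mm is a good working pressure.
- roller_wheel (a joint): Turning angle of the roller's wheel about its axle in rad, 0 at the start, freely turning without end; 1 rad is 18 mm rolled.
- multimeter: Bystander: hand multimeter in a holster, 152 x 78 x 52, loose. Origin at the middle of its underside.
- flux_jar: Bystander: squat white jar with black cap, 48 diameter x 34, loose. Origin at the middle of its underside.
- kapton: Bystander: small roll of tape lying flat, 60 x 66 x 12, loose. Origin at the middle of its underside.
- driver_green: Bystander: slim precision screwdriver, 14 x 141 x 12, lying loose. Origin at the middle of its underside.
- lens_1 (a joint): Lens section 1 of 8, at y = -87.5 mm in bar_face. Pressed-in depth in m: 0 = standing 4 mm proud, 0.004 = flush, hard stop. It slides along the face normal, has no spring, needs about 5 N to move and stays where it is pushed.
- lens_2 (a joint): Lens section 2 of 8, at y = -62.5 mm in bar_face. Pressed-in depth in m: 0 = standing 4 mm proud, 0.004 = flush, hard stop. Behaves as lens_1.
- lens_3 (a joint): Lens section 3 of 8, at y = -37.5 mm in bar_face. Pressed-in depth in m: 0 = standing 4 mm proud, 0.004 = flush, hard stop. Behaves as lens_1.
- lens_4 (a joint): Lens section 4 of 8, at y = -12.5 mm in bar_face. Pressed-in depth in m: 0 = standing 4 mm proud, 0.004 = flush, hard stop. Behaves as lens_1.
- lens_5 (a joint): Lens section 5 of 8, at y = +12.5 mm in bar_face. Pressed-in depth in m: 0 = standing 4 mm proud, 0.004 = flush, hard stop. Behaves as lens_1.
- lens_6 (a joint): Lens section 6 of 8, at y = +37.5 mm in bar_face. Pressed-in depth in m: 0 = standing 4 mm proud, 0.004 = flush, hard stop. Behaves as lens_1.
- lens_7 (a joint): Lens section 7 of 8, at y = +62.5 mm in bar_face. Pressed-in depth in m: 0 = standing 4 mm proud, 0.004 = flush, hard stop. Behaves as lens_1.
- lens_8 (a joint): Lens section 8 of 8, at y = +87.5 mm in bar_face. Pressed-in depth in m: 0 = standing 4 mm proud, 0.004 = flush, hard stop. Behaves as lens_1.
There are look-alikes about, which are no part of the job. Leave any green look-alike of the roller alone.

How it is judged:
On the way:
1. the roller has rolled at least 54 mm (3 rad of its wheel, either way) and is pressed on the light bar with more than 5 N ((value of joint roller_wheel above 3 rad or value of joint roller_wheel below -3 rad) and contact force between roller and light_bar above 5 N), for 0.1 s.
At the end, for the whole second after the job is handed in: All eight lens sections are flush (within 1.5 mm of their stops) and the roller hangs at rest in its rest: collar down on the forked plate (within 5 mm in height, 12 mm sideways of the seat), handle upright within 0.2 rad (value of joint each of lens_1, lens_2, lens_3, lens_4, lens_5, lens_6, lens_7, lens_8 above 0.0025 m and horizontal distance between roller and rest_seat below 0.012 m and z of roller in the frame of rest_seat between -0.005 and 0.005 m and angle between roller's own z axis and vertical below 0.2 rad and linear speed of roller below 0.03 m/s); the robot touches nothing.
It fails at once if the roller is pressed on the light bar (over 6 N) with its handle more than 15 degrees out of square with the sloping face, so that the wheel's rim digs in (contact force between roller and light_bar above 6 N and angle between the z axis of roller and the z axis of bar_face, either way round above 0.262 rad).
It fails at once if the arm or its fingers press on the light bar (over 2 N) (contact force between any of the arm, the fingers and light_bar above 2 N).
It fails at once if the multimeter, jar, tape roll or screwdriver is moved more than 30 mm (distance of any of multimeter, flux_jar, kapton, driver_green from where it was at the start of the episode above 0.03 m).
It also fails if it takes over 58 s, if anything falls off the work surface, if the arm or the gripper's body presses on something with over 40 N, if the wrist force passes 120 N, or if a joint passes its speed limit or range.

## Working session

There is one attempt and no reset: what is moved stays moved. The work goes in short steps, Python scripts to look and compute and a shell command to move; the robot and the scene stay as the last step left them, time stands still between calls to the robot, and variables do not carry over. Pictures are saved under pics/ and viewed, at most 10 in all, crops included, and the job is handed in when it is done.

```bash
mkdir -p pics; cat > h.py <<'E'
import numpy as np, cv2
from workcell import bot, vision
from scipy.spatial.transform import Rotation as R
def world(f,T=None):
    d=f["depth"];h,w=d.shape;fl=h/2/np.tan(np.radians(f["fovy"])/2)
    v,u=np.mgrid[:h,:w];P=np.stack([(u-f["cx"])/fl*d,(v-f["cy"])/fl*d,d],-1)
    T=f["cam_to_world"] if T is None else T
    T=np.array(T);P=P@T[:3,:3].T+T[:3,3];P[d<=0]=np.nan
    return P
def wristT(f,s):
    T=np.eye(4);T[:3,:3]=R.from_euler('xyz',s["tool_rot"]).as_matrix();T[:3,3]=s["position"]
    return T@np.array(f["tool_from_camera"])
E
python3 - <<'E'
from h import *
s=bot.observe();print(s)
fs={n:vision.grab_frame(n) for n in("side","top")}
for n,f in fs.items():
    cv2.imwrite(f"pics/{n}.png",cv2.resize(f["image"],(768,576)))
    P=world(f);np.savez(n,P=P,im=f["image"]);print(n,f["fovy"],np.array(f["cam_to_world"]).round(3).tolist())
E
```

```text
{'clock': 0.0, 'qpos': array([ 1.15479394,  0.52203526, -0.03634045,  1.60002478,  0.0211848 ,
        1.02110177, -0.1128078 ]), 'qd': array([ 1.61036901e-03,  8.44575777e-04, -4.71924648e-04,  1.66181566e-03,
        1.18768167e-03, -6.80114795e-06, -2.67982038e-03]), 'joint_efforts': array([ 6.67808708e-04, -9.27104187e+01,  1.98025435e+00, -3.69935703e+01,
        1.79210608e-02,  8.14137835e-03, -9.99643675e-07]), 'position': array([ 0.21178042, -0.5878682 ,  0.40410622]), 'tool_rot': array([-3.14040968e+00,  6.60515460e-05,  3.45788326e-01]), 'force': array([-0.59650508,  0.04827882, -0.17849932]), 'moment': array([ 0.01576547,  0.01757549, -0.03576999]), 'finger_force': 0.0, 'grip_width': 0.08539988862672732}
side 47.209449511021795 [[-0.993, -0.064, 0.097, 0.411], [-0.116, 0.577, -0.809, 1.044], [-0.004, -0.814, -0.58, 0.869], [0.0, 0.0, 0.0, 1.0]]
top 52.78258838982498 [[-0.027, -0.994, 0.104, 0.379], [-1.0, 0.026, -0.009, -0.049], [0.006, -0.104, -0.995, 1.45], [0.0, 0.0, 0.0, 1.0]]
```

View pics/side.png

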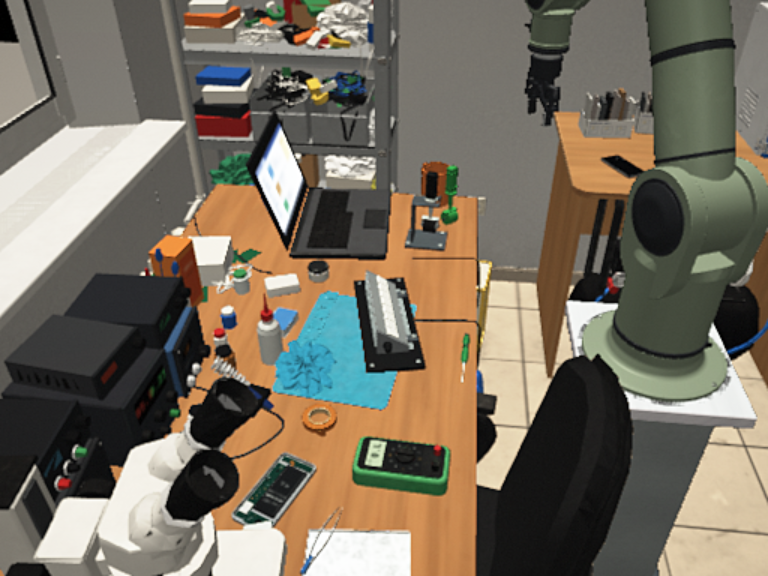

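View pics/top.png

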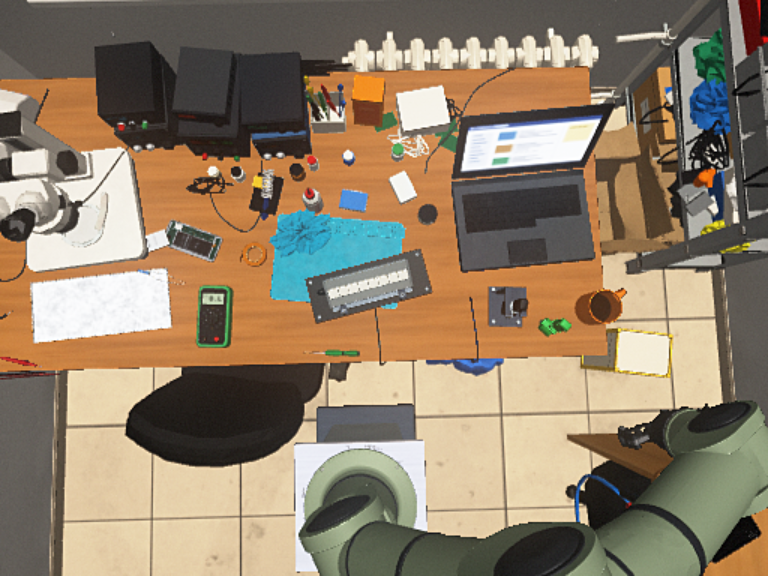

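The side view shows the roller in its rest (black handle at about (432,185), grey rest at (427,235)). A green look-alike stands at (452,193), next to the mug at (434,180). In the top view the rest is at (507,306), the green one at (553,325) and the bar at (368,285). The black-handled one on the steel rest fits the description, so I'll crop to confirm it and measure.

```bash
python3 - <<'E'
from h import *
s=np.load("side.npz");t=np.load("top.npz")
a=cv2.resize(s["im"][100:175,255:330],(390,390),interpolation=cv2.INTER_CUBIC)
b=cv2.resize(t["im"][175:235,315:390],(400,390)[:2],interpolation=cv2.INTER_CUBIC)
cv2.imwrite("pics/crop.png",np.hstack([a,b]))
for n,d in(("side",s),("top",t)):
    P=d["P"].reshape(-1,3);im=d["im"].reshape(-1,3).astype(int);ok=np.isfinite(P[:,0])
    P=P[ok];im=im[ok]
    # rest region
    m=(abs(P[:,0]-.40)<.12)&(abs(P[:,1]+.38)<.12)&(P[:,2]>.005)&(P[:,2]<.25)
    g=(im[:,1]>im[:,2]*1.4)&(im[:,1]>im[:,0]*1.4)
    print(n,"green",P[m&g].mean(0).round(3),P[m&g].min(0).round(3),P[m&g].max(0).round(3))
    for lo,hi in((.005,.012),(.105,.113),(.113,.119),(.119,.135),(.135,.18),(.18,.2)):
        k=m&~g&(P[:,2]>lo)&(P[:,2]<hi)
        if k.sum():print(n,lo,hi,k.sum(),np.median(P[k],0).round(4),P[k].min(0).round(4),P[k].max(0).round(4))
    # bar
    m=(abs(P[:,0]-.46)<.15)&(abs(P[:,1])<.2)&(P[:,2]>.02)&(P[:,2]<.09)
    Q=P[m];c=im[m];w=c.min(1)>150
    print(n,"bar",m.sum(),Q.min(0).round(3),Q.max(0).round(3))
    L=Q[w];
    if len(L)>20:
        print("white",len(L),L.mean(0).round(4));r=cv2.minAreaRect(L[:,:2].astype(np.float32));print(r)
        A=np.c_[L[:,:2],np.ones(len(L))];co=np.linalg.lstsq(A,L[:,2],rcond=None)[0];print(co,"slope deg",np.degrees(np.arctan(np.hypot(*co[:2]))),"yaw",np.arctan2(co[1],co[0]),(A@co-L[:,2]).std())
    print("desk z",np.median(P[(abs(P[:,0]-.4)<.2)&(abs(P[:,1])<.5)&(abs(P[:,2])<.01)][:,2]))
E
```

```text
side green [ 0.421 -0.461  0.084] [ 0.402 -0.481  0.008] [ 0.442 -0.441  0.16 ]
side 0.005 0.012 221 [ 0.4673 -0.3633  0.0072] [ 0.3622 -0.4674  0.005 ] [ 0.52   -0.282   0.0119]
side 0.105 0.113 48 [ 0.4828 -0.3545  0.1116] [ 0.4082 -0.4737  0.1071] [ 0.5087 -0.3414  0.1128]
side 0.113 0.119 74 [ 0.4825 -0.363   0.1148] [ 0.4421 -0.3953  0.113 ] [ 0.5098 -0.3396  0.1189]
side 0.119 0.135 35 [ 0.4636 -0.3634  0.1278] [ 0.4085 -0.467   0.1192] [ 0.4779 -0.3541  0.1348]
side 0.135 0.18 96 [ 0.4645 -0.3617  0.1557] [ 0.4057 -0.4704  0.1352] [ 0.4794 -0.3521  0.1787]
side 0.18 0.2 26 [ 0.465  -0.3636  0.185 ] [ 0.4544 -0.3755  0.1807] [ 0.4762 -0.3562  0.1889]
side bar 1059 [ 0.466 -0.137  0.02 ] [0.589 0.098 0.071]
white 444 [ 0.539  -0.023   0.0502]
((0.5291147232055664, -0.03095012903213501), (0.08246979862451553, 0.2018667310476303), 13.214034080505371)
[ 0.3777649   0.08863007 -0.15136957] slope deg 21.207382910210296 yaw 0.2304489841337835 0.006929487947598202
desk z -0.0006558361220343478
top green [ 0.419 -0.465  0.086] [ 0.4   -0.482  0.016] [ 0.441 -0.45   0.164]
top 0.005 0.01
[... 208 characters left out ...]
1 -0.3707  0.1156] [ 0.4117 -0.4635  0.113 ] [ 0.5083 -0.3476  0.1189]
top 0.119 0.135 36 [ 0.4609 -0.3617  0.1213] [ 0.4077 -0.4691  0.119 ] [ 0.5078 -0.347   0.1346]
top 0.135 0.18 46 [ 0.4538 -0.3652  0.1528] [ 0.4067 -0.4818  0.1357] [ 0.4783 -0.3604  0.1796]
top 0.18 0.2 48 [ 0.4646 -0.3691  0.187 ] [ 0.4541 -0.3796  0.1809] [ 0.4774 -0.3605  0.1942]
top bar 1180 [ 0.465 -0.157  0.02 ] [0.589 0.118 0.075]
white 430 [ 0.5356 -0.0318  0.0512]
((0.5275354981422424, -0.033292822539806366), (0.08085877448320389, 0.20000360906124115), 13.259256362915039)
[ 0.589252    0.14427801 -0.25984432] slope deg 31.243433901369148 yaw 0.24012521728386163 0.003942536514441385
desk z 0.0003603262912130756
```

View pics/crop.png

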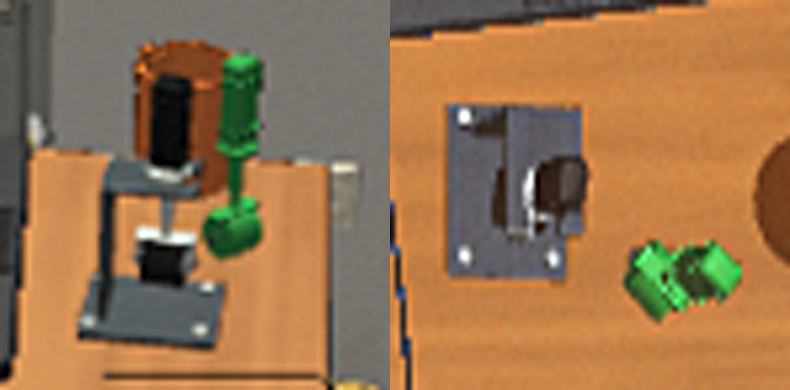

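The crop confirms it: the black-handled roller hangs in the steel rest, and the green one stands free beside it about 10 cm away. Next I'll move to where the wrist camera can see the rest.

```bash
python3 -m creep '[[[1,0,0,0,0,0,0.17],[1,0,0,0,0,0,0.176],[1,3.5,-5,0,0,0,0],[1,3.5,-5,0,0,0,0],[1,3.5,-5,0,0,0,0],[1,3.5,-5,0,0,0,0],[1,0,-2,0,0,0,0],[1,0,0,0,0,0,0],[1,0,0,0,0,0,0]]]'
cat > w.py <<'E'
from h import *;import sys
n=sys.argv[1]
s=bot.observe();f=vision.grab_frame("wrist");print(s["clock"],s["position"].round(4),s["tool_rot"].round(4),s["force"].round(2))
print(np.array(f["tool_from_camera"]).round(3).tolist())
P=world(f,wristT(f,s));np.savez(n,P=P,im=f["image"]);cv2.imwrite(f"pics/{n}.png",f["image"])
E
python3 w.py w1
```

```text
clock: 1.23
position: [0.3512, -0.369, 0.4047]
tool_rot: [3.141, 0.0, -0.002]
force: [-0.5, -0.2, -0.9]
grip_width: 0.0857
finger_force: 0.0
1.225 [ 0.3512 -0.369   0.4047] [ 3.1411e+00  2.0000e-04 -1.7000e-03] [-0.52 -0.2  -0.87]
[[-0.0, -0.963, -0.271, 0.068], [1.0, -0.0, -0.0, -0.0], [0.0, -0.271, 0.963, 0.031], [0.0, 0.0, 0.0, 1.0]]
```

View pics/w1.png

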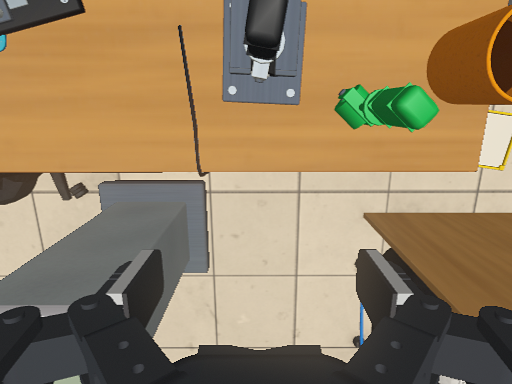

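The wrist view shows the handle at (267,25), the rest's front edge from (223,102) to (300,104), and the green one at (390,105). I'll centre over the rest, then over the bar, and measure each.

```bash
python3 -m creep '[[[1,4,0,0,0,0,0],[1,4,0,0,0,0,0],[1,2.5,0,0,0,0,0],[1,0,0,0,0,0,0],[1,0,0,0,0,0,0]]]'
python3 w.py w2
python3 -m creep '[[[1,2,-5.5,0,0,0,0],[1,2,-5.5,0,0,0,0],[1,2,-5.5,0,0,0,0],[1,0,-5.5,0,0,0,0],[1,0,-5.5,0,0,0,0],[1,0,-5.5,0,0,0,0],[1,0,-1,0,0,0,0],[1,0,0,0,0,0,0],[1,0,0,0,0,0,0]]]'
python3 w.py w3
python3 - <<'E'
import cv2,numpy as np
cv2.imwrite("pics/w23.png",cv2.resize(np.vstack([cv2.imread("pics/w2.png"),cv2.imread("pics/w3.png")]),(400,600)))
E
```

```text
clock: 1.9
position: [0.4559, -0.3689, 0.4044]
tool_rot: [-3.142, 0.001, -0.002]
force: [-0.9, -0.3, -0.3]
grip_width: 0.0853
finger_force: 0.0
1.9 [ 0.4559 -0.3689  0.4044] [-3.1415e+00  9.0000e-04 -1.8000e-03] [-0.94 -0.28 -0.29]
[[-0.0, -0.963, -0.271, 0.068], [1.0, -0.0, -0.0, -0.0], [0.0, -0.271, 0.963, 0.031], [0.0, 0.0, 0.0, 1.0]]
clock: 3.08
position: [0.5168, -0.0298, 0.4047]
tool_rot: [3.141, -0.0, -0.003]
force: [-0.7, 0.3, -0.8]
grip_width: 0.0854
finger_force: 0.0
3.075 [ 0.5168 -0.0298  0.4047] [ 3.141e+00 -0.000e+00 -2.600e-03] [-0.73  0.25 -0.81]
[[-0.0, -0.963, -0.271, 0.068], [1.0, -0.0, -0.0, -0.0], [0.0, -0.271, 0.963, 0.031], [0.0, 0.0, 0.0, 1.0]]
```

View pics/w23.png

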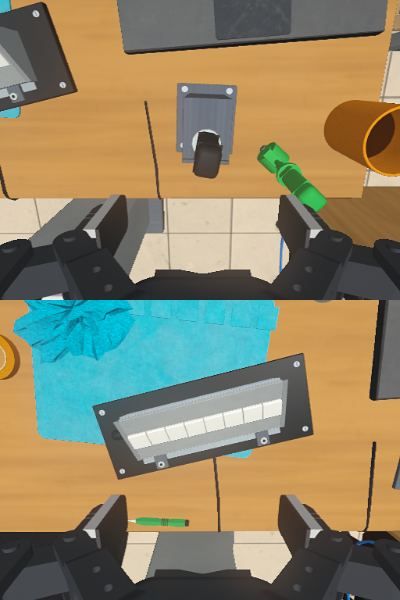

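The upper half (w2) shows the roller at about (207,155) in the forked rest. The lower half (w3) shows the whole bar, with eight white lens sections from (135,440) to (280,408). Now the fits.

```bash
python3 - <<'E'
from h import *
def bar(n):
    d=np.load(n+".npz");P=d["P"].reshape(-1,3);im=d["im"].reshape(-1,3).astype(int)
    m=np.isfinite(P[:,0])&(abs(P[:,0]-.525)<.09)&(abs(P[:,1]+.032)<.15)&(P[:,2]>.03)&(P[:,2]<.075)
    P=P[m];c=im[m];w=(c.min(1)>(190 if n=="w3" else 165))
    # RANSAC-ish: plane fit with trimming on white
    L=P[w]; 
    for i in range(8):
        A=np.c_[L[:,:2],np.ones(len(L))];co=np.linalg.lstsq(A,L[:,2],rcond=None)[0];r=L[:,2]-A@co
        k=abs(r)<max(2*r.std(),.001);L=L[k]
    psi=np.arctan2(co[1],co[0]);sl=np.arctan(np.hypot(*co[:2]))
    X=np.array([np.cos(psi)*np.cos(sl),np.sin(psi)*np.cos(sl),np.sin(sl)]);Y=np.array([-np.sin(psi),np.cos(psi),0])
    rect=cv2.minAreaRect(np.c_[L@Y,L@X].astype(np.float32))
    N=np.cross(X,Y);o=np.median(L@N)
    C=Y*rect[0][0]+X*rect[0][1]+N*(o-.004)
    print(n,len(L),"slope",np.degrees(sl),"psi_grad",psi,"rect",rect,"faceC",C.round(4),"res",r.std())
    r2=cv2.minAreaRect(L[:,:2].astype(np.float32));print("  xy rect",r2)
    V=(L[:,:2]-L[:,:2].mean(0));e=np.linalg.svd(V,full_matrices=False)[2][0];e=e*np.sign(e[1]);print("  pca yaw",np.arctan2(-e[0],e[1]))
    g=P[(P[:,2]>.0285)];
    h=P[P[:,2]>.067];print("  ridge n",len(h)); 
    if len(h)>10:
        V=h[:,:2]-h[:,:2].mean(0);e=np.linalg.svd(V,full_matrices=False)[2][0];e=e*np.sign(e[1]);print("  ridge yaw",np.arctan2(-e[0],e[1]),h.mean(0).round(4),h[:,2].max())
for n in("w3","side","top"):bar(n)
for n in("w2","side","top"):
    d=np.load(n+".npz");P=d["P"].reshape(-1,3);im=d["im"].reshape(-1,3).astype(int)
    B=np.isfinite(P[:,0])&(abs(P[:,0]-.47)<.065)&(abs(P[:,1]+.366)<.065);P=P[B];im=im[B]
    for nm,lo,hi in(("handle top",.184,.2),("collar",.1195,.1225),("plate",.113,.117),("base",.006,.010)):
        k=(P[:,2]>lo)&(P[:,2]<hi)
        if k.sum()>5:
            r=cv2.minAreaRect(P[k][:,:2].astype(np.float32));print(n,nm,k.sum(),np.median(P[k],0).round(4),"rect",np.round(r[0],4),np.round(r[1],4),round(r[2],1))
E
```

```text
w3 2950 slope 34.5473420164571 psi_grad 0.23532305679334445 rect ((-0.15585489571094513, 0.4488097131252289), (0.19837063550949097, 0.02539045177400112), 0.16051918268203735) faceC [ 0.5344 -0.0321  0.0475] res 0.0005761444989628828
  xy rect ((0.532325267791748, -0.03263908624649048), (0.020529786124825478, 0.1983722448348999), 13.283321380615234)
  pca yaw 0.2330448006690743
  ridge n 1171
  ridge yaw 0.2340632262128753 [ 0.5631 -0.0277  0.0682] 0.07095008249553758
side 250 slope 27.275377726203555 psi_grad 0.23423250351027908 rect ((-0.15176554024219513, 0.4896848499774933), (0.049496669322252274, 0.19688357412815094), 89.6046142578125) faceC [ 0.5452 -0.0259  0.0517] res 0.0015612275171865
  xy rect ((0.5447274446487427, -0.025999806821346283), (0.04402560740709305, 0.19668014347553253), 13.485780715942383)
  pca yaw 0.24009281748124728
  ridge n 46
  ridge yaw 0.2276719009735266 [ 0.5636 -0.0224  0.0683] 0.0707001378213179
top 298 slope 30.53711967524799 psi_grad 0.2324876168459905 rect ((-0.15348771214485168, 0.4796648323535919), (0.053800880908966064, 0.19913527369499207), 89.
[... 632 characters left out ...]
] [0.0838 0.0997] 87.3
side handle top 16 [ 0.4653 -0.3662  0.1865] rect [ 0.4647 -0.3661] [0.0233 0.0158] 22.2
side collar 8 [ 0.468  -0.3626  0.1208] rect [ 0.4642 -0.3616] [0.0256 0.0138] 8.4
side plate 65 [ 0.4843 -0.361   0.1146] rect [ 0.4764 -0.3679] [0.0536 0.0664] 86.6
side base 149 [ 0.4776 -0.3588  0.0075] rect [ 0.4734 -0.3668] [0.0869 0.0973] 89.1
top handle top 41 [ 0.4643 -0.3712  0.1878] rect [ 0.4657 -0.3707] [0.0177 0.0231] 89.2
top collar 13 [ 0.4625 -0.3614  0.1205] rect [ 0.475  -0.3662] [0.0385 0.0588] 78.1
top plate 98 [ 0.4901 -0.3675  0.1151] rect [ 0.4784 -0.3723] [0.0459 0.0601] 87.3
top base 184 [ 0.465  -0.3515  0.0078] rect [ 0.4746 -0.3587] [0.1053 0.1205] 87.4
```

The measurements check out:
- **Bar face:** centre (0.534, -0.032, 0.0475) against 47.7 given, slope 34.5° against 35°, yaw 0.234.
- **Roller:** handle centre (0.4647, -0.3724), top at 0.188, yaw about -0.2.

Now moving over the roller.

```bash
python3 -m creep '[[[0.3,-1,5.5,0,0,0,0],[0.3,-1,5.5,0,0,0,0],[0.3,-1,5.5,0,0,0,0],[0.3,-1,5.5,0,0,0,0],[0.3,-1,5.5,0,0,0,0],[0.3,-0.1,5.5,0,0,0,0],[0.3,0,1.3,0,0,0,0.1],[0.3,0,0,0,0,0,0.1],[0.3,0,0,0,0,0,0],[0.3,0,0,0,0,0,0]]]'
python3 w.py w4; python3 - <<'E'
from h import *
d=np.load("w4.npz");P=d["P"].reshape(-1,3)
P=P[np.isfinite(P[:,0])&(abs(P[:,0]-.47)<.065)&(abs(P[:,1]+.366)<.065)]
for lo,hi in((.184,.2),(.175,.184),(.113,.117),(.1175,.1195)):
    k=(P[:,2]>lo)&(P[:,2]<hi);r=cv2.minAreaRect(P[k][:,:2].astype(np.float32));print(lo,k.sum(),np.round(r[0],4),np.round(r[1],4),r[2])
k=P[P[:,2]>.184][:,:2];print(k.mean(0))
E
```

```text
clock: 4.38
position: [0.4656, -0.3713, 0.4047]
tool_rot: [3.142, 0.0, -0.198]
force: [0.4, 0.1, -0.1]
grip_width: 0.0557
finger_force: 0.0
4.375 [ 0.4656 -0.3713  0.4047] [ 3.1416e+00  1.0000e-04 -1.9840e-01] [ 0.37  0.07 -0.13]
[[-0.0, -0.962, -0.271, 0.068], [1.0, -0.0, -0.0, -0.0], [0.0, -0.271, 0.962, 0.031], [0.0, 0.0, 0.0, 1.0]]
0.184 1167 [ 0.4652 -0.3725] [0.0193 0.0246] 79.36698150634766
0.175 185 [ 0.4647 -0.3726] [0.0198 0.026 ] 79.1500473022461
0.113 3492 [ 0.4771 -0.3732] [0.05   0.0647] 87.22420501708984
0.1175 129 [ 0.4606 -0.3726] [0.049  0.0368] 86.7210464477539
[ 0.47416165 -0.37158801]
```

```bash
python3 -m creep '[[[0.3,0,0.1,2.5,0,0,0],[0.3,0,0,2.5,0,0,0],[0.3,0,0,2.5,0,0,0],[0.3,0,0,1.8,0,0,0],[0.3,0,0,0,0,0,0],[-1,0,0,0,0,0,0],[-1,0,0,0,0,0,0],[-1,0,0,0,0,0,0],[-1,0,0,0,0,0,0],[-1,0,0,0,0,0,0]]]' 90
```

```text
clock: 5.68
position: [0.4658, -0.3723, 0.3127]
tool_rot: [3.141, -0.001, -0.2]
force: [-1.2, 0.2, 5.9]
grip_width: 0.0186
finger_force: 87.6
```

```bash
python3 -m creep '[[[-1,0,0,-0.6,0,0,0],[-1,0,0,-0.6,0,0,0],[-1,0,0,0,0,0,0],[-1,-1.73,0.27,0,0,0,0],[-1,-1.73,0.27,0,0,0,0],[-1,-1.73,0.27,0,0,0,0],[-1,-1.73,0.27,0,0,0,0],[-1,-0.5,0.08,0,0,0,0],[-1,0,0,0,0,0,0]]]'
python3 - <<'E'
from h import *
f=vision.grab_frame("side");cv2.imwrite("pics/s2.png",cv2.resize(f["image"][90:190,240:340],(500,500),interpolation=cv2.INTER_CUBIC))
E
```

```text
clock: 6.8
position: [0.3906, -0.3688, 0.3239]
tool_rot: [3.142, -0.0, -0.201]
force: [0.6, -0.1, -2.8]
grip_width: 0.0193
finger_force: 87.9
```

View pics/s2.png

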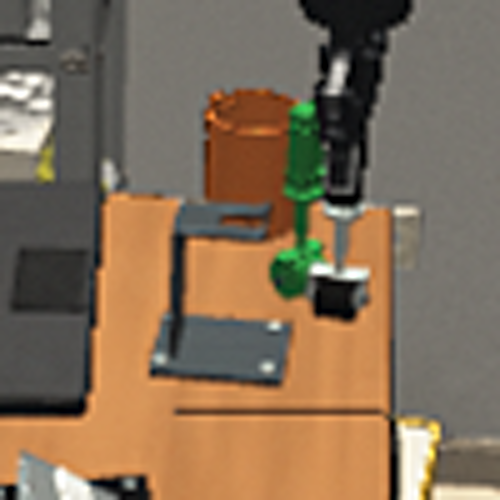

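The roller is held upright and is clear of the rest. Next, the hover pose over lens 1.

```bash
cat > t.py <<'E'
from h import *
psi=.234;sl=np.radians(35)
X=np.array([np.cos(psi)*np.cos(sl),np.sin(psi)*np.cos(sl),np.sin(sl)]);Y=np.array([-np.sin(psi),np.cos(psi),0]);N=np.cross(X,Y)
C=np.array([.5344,-.0321,.0475]);G=.1977
RT=np.c_[X,-Y,-N]
def rel():
    s=bot.observe();Rm=R.from_euler('xyz',s["tool_rot"]);d=s["position"]-N*G-C
    e=(R.from_matrix(RT).inv()*Rm).as_rotvec()
    print("face x,y,h(mm)",(1e3*np.array([d@X,d@Y,d@N-.086])).round(2),"rot err",e.round(4),"F face",np.round([s["force"]@X,s["force"]@Y,s["force"]@N],1),"t",s["clock"],"q",s["qpos"].round(2),"grip",s["grip_width"])
if __name__=="__main__":rel()
E
python3 - <<'E'
from t import *
s=bot.observe();Rt=R.from_euler('xyz',s["tool_rot"]).as_matrix()
for y in(-.088,.088):
  p=C+Y*y+N*(G+.086+.03);print(p.round(4),"delta",(p-s["position"]).round(4),"in tool cm",((p-s["position"])@Rt*100).round(2))
E
```

```text
[ 0.3798 -0.1594  0.3045] delta [-0.0112  0.2093 -0.0193] in tool cm [ -5.26 -20.29   1.93]
[0.339  0.0118 0.3045] delta [-0.052   0.3805 -0.0193] in tool cm [-12.66 -36.25   1.93]
```

```bash
python3 -m creep '[[[-1,0,0,-4,0,0,0],[-1,0,0,-4,0,0,0],[-1,-1,-4.5,0,0,0,0],[-1,-1.5,-5.3,0,0,0,0],[-1,-1.5,-5.3,0,0,0,0],[-1,-1.3,-5.2,0,0,0,0],[-1,0,0,0,0,0,-0.144],[-1,0,0,0,0,0,-0.145],[-1,0,0,0,0,0,-0.145],[-1,0,0,0,0,0,0]]]'
python3 -m creep '[[[-1,0,0,0,0,0.12,0],[-1,0,0,0,0,0.12,0],[-1,0,0,0,0,0.12,0],[-1,0,0,0,0,0.12,0],[-1,0,0,0,0,0.131,0],[-1,0,0,0,0,0,0],[-1,0,0,0,0,0,0]]]'; python3 t.py
```

```text
clock: 8.1
position: [0.3795, -0.159, 0.4038]
tool_rot: [-3.142, -0.0, 0.233]
force: [0.4, -0.0, -3.5]
grip_width: 0.0188
finger_force: 89.5
clock: 8.98
position: [0.3794, -0.1583, 0.4036]
tool_rot: [-3.134, -0.572, 0.233]
force: [0.0, 0.4, -2.4]
grip_width: 0.0187
finger_force: 89.6
face x,y,h(mm) [ 56.81 -86.82 111.23] rot err [ 0.007  -0.0393  0.0012] F face [-1.3  0.4 -2. ] t 8.975 q [ 0.7   0.13 -0.35  2.28 -0.82  0.37 -0.26] grip 0.01870063417656531
```

```bash
python3 -m creep '[[[-1,0,0,0,-0.007,0.039,0],[-1,-1.9,0.1,2.3,0,0,0],[-1,-1.9,0,2.3,0,0,0],[-1,-1.9,0,2.3,0,0,0],[-1,0,0,0,0,0,0],[-1,0,0,0,0,0,0]]]'; python3 t.py
```

```text
clock: 9.72
position: [0.3774, -0.1698, 0.3322]
tool_rot: [-3.127, -0.596, 0.236]
force: [-0.4, 0.4, -2.4]
grip_width: 0.0189
finger_force: 90.7
face x,y,h(mm) [ 12.05 -97.54  55.36] rot err [ 0.016  -0.0146 -0.0013] F face [-1.6  0.5 -1.7] t 9.725 q [ 0.96  0.33 -0.64  2.34 -1.26  0.16  0.28] grip 0.01891050323334395
```

Joints 5 and 6 are at their limits, because in this wrist branch the arm can't lean forward this close in. The J5 range (up to 4.41) points to the other wrist branch, with the tool turned half round. I'll back up, log joint and pose pairs, and fit the kinematics so I can plan the switch.

```bash
cat > log.py <<'E'
from h import *;import json
s=bot.observe();json.dump([list(map(float,s[k])) for k in("qpos","position","tool_rot")],open("d.jsonl","a"));open("d.jsonl","a").write("\n")
E
python3 log.py
python3 -m creep '[[[-1,2,0,-2.5,0,-0.1,0],[-1,2,0,-2.5,0,-0.1,0],[-1,2,0,-2.5,0,-0.1,0],[-1,0,0,0,0,0,0]]]' >/dev/null; python3 log.py
python3 -m creep '[[[-1,0,0,-2,0,-0.13,0],[-1,2,0,-2,0,-0.13,0],[-1,0,0,0,0.1,0,0]]]'>/dev/null; python3 log.py
python3 -m creep '[[[-1,3,2,0,0.17,0,0],[-1,3,2,0,0.17,0,0]]]'>/dev/null; python3 log.py
python3 -m creep '[[[-1,0,0,0,0,0,0.17],[-1,0,0,0,0,0,0.17]]]'>/dev/null; python3 log.py
python3 -m creep '[[[-1,3,0,3,-0.17,0,0],[-1,3,0,0,-0.17,0,0],[-1,0,0,0,0,0,0]]]'; python3 log.py
python3 - <<'E'
import json
for l in open("d.jsonl"):
    if l.strip():
        a=json.loads(l);print([[round(v,3) for v in b] for b in a])
E
```

```text
clock: 11.48
position: [0.525, -0.1739, 0.3959]
tool_rot: [-2.973, -0.058, -0.036]
force: [-0.1, -0.2, -2.2]
grip_width: 0.0189
finger_force: 90.8
[[0.959, 0.326, -0.644, 2.34, -1.26, 0.162, 0.277], [0.377, -0.17, 0.332], [-3.127, -0.596, 0.236]]
[[0.458, 0.199, -0.11, 2.259, -0.716, 0.399, -0.325], [0.39, -0.165, 0.375], [-3.121, -0.466, 0.26]]
[[0.266, 0.175, 0.08, 2.114, -0.344, 0.778, -0.709], [0.394, -0.164, 0.416], [-3.017, -0.216, 0.267]]
[[0.38, 0.365, 0.045, 1.876, -0.575, 1.128, -0.519], [0.463, -0.188, 0.42], [-2.669, -0.223, 0.262]]
[[0.33, 0.367, 0.111, 1.882, -0.592, 1.132, -0.845], [0.462, -0.188, 0.419], [-2.631, -0.057, -0.047]]
[[0.118, 0.426, 0.195, 1.814, -0.325, 0.922, -1.108], [0.525, -0.174, 0.396], [-2.973, -0.058, -0.036]]
```

```bash
cat > k.py <<'E'
from h import *;import json,itertools
from scipy.optimize import least_squares
def rz(a):return R.from_euler('z',a)
def ry(a):return R.from_euler('y',a)
LIM=np.array([[-2.91,2.91],[-.3,2.13],[-1.5,1.42],[.17,2.43],[-1.26,4.41],[.16,1.93],[-2.52,2.52]])
def fk(p,q,sg):
    # p: phi0, final yaw, then offsets before each joint pair
    r=rz(p[0]+sg[0]*q[0]);x=np.array([0,0,p[2]])
    x=x+r.apply([p[3],p[4],0]);r=r*ry(q[1]);x=x+r.apply([p[5],p[6],p[7]])
    r=r*rz(sg[1]*q[2])*ry(q[3]);x=x+r.apply([p[8],p[9],p[10]])
    r=r*rz(sg[2]*q[4])*ry(q[5]);x=x+r.apply([p[11],p[12],p[13]])
    r=r*rz(sg[3]*q[6]+p[1]);return x,r
def load():
    D=[json.loads(l) for l in open("d.jsonl") if l.strip()]
    D+=[[[1.15479,.522035,-.03634,1.600025,.021185,1.0211,-.112808],[.21178,-.587868,.404106],[-3.14041,6.6e-5,.345788]],
        [[.70,.13,-.35,2.28,-.82,.37,-.26],[.3794,-.1583,.4036],[-3.134,-.572,.233]]]
    return D
def res(p,sg,D):
    o=[]
    for q,x,e in D:
        a,b=fk(p,q,sg);o+=list(a-x)+list(.3*(b.inv()*R.from_euler('xyz',e)).as_rotvec())
    return np.r_[o,1e-4*p[2:]]
def fit():
    D=load();best=None
    for sg in itertools.product([1,-1],repeat=4):
      for p0 in(0,1.5,3,-1.5):
        for p1 in(0,1.5,3,-1.5):
          r=least_squares(res,np.r_[p0,p1,.35,0,0,0,0,.4,0,0,.4,0,0,.15],args=(sg,D),max_nfev=60)
          if best is None or r.cost<best[0]:best=(r.cost,sg,r.x)
    return best
if __name__=="__main__":
    b=fit();print(b[0],b[1],b[2].round(4));r=res(b[2],b[1],load());print(abs(r[:-12]).reshape(-1,6).max(1).round(4))
    json.dump([list(b[1]),list(b[2])],open("k.json","w"))
E
time python3 k.py
```

```text
6.1572548260942076e-06 (-1, -1, -1, -1) [-5.0000e-04 -4.7137e+00  3.2170e-01 -3.0000e-03 -1.1000e-02 -9.0000e-04
 -1.1000e-02  5.3070e-01 -0.0000e+00 -3.7900e-02  4.2320e-01 -1.2000e-03
  1.4000e-03  1.5610e-01]
[0.0009 0.0003 0.0002 0.0004 0.0002 0.0004 0.0004 0.0017]
real	2m2.041s
user	2m2.480s
sys	0m0.059s
```

The fit is good to under 1 mm. Now I'll solve for postures that hold limits margin along the whole strip.

```bash
cat > plan.py <<'E'
from k import *
import t
sg,p=json.load(open("k.json"));p=np.array(p)
def ik(pos,Rm,q0,w=1e-3,mid=None,mar=.03):
    mid=q0 if mid is None else mid
    f=lambda q:np.r_[(lambda a,b:np.r_[(a-pos)*10,3*(b.inv()*Rm).as_rotvec()])(*fk(p,q,sg)),w*(q-mid)]
    r=least_squares(f,np.clip(q0,LIM[:,0]+mar+.001,LIM[:,1]-mar-.001),bounds=(LIM[:,0]+mar,LIM[:,1]-mar))
    return r.x,np.abs(r.fun[:6]).max()
def margin(q):return np.minimum(q-LIM[:,0],LIM[:,1]-q).min()
def tgt(y,h,flip=0,tilt=0):
    return t.C+t.Y*y+t.N*(t.G+.086+h),R.from_matrix(t.RT)*rz(flip)
E
python3 - <<'E'
from plan import *
rng=np.random.default_rng(0)
for flip in(0,np.pi,np.pi/2*0-np.pi):
  S=[]
  for i in range(60):
    q,e=ik(*tgt(0,-.004,flip),rng.uniform(LIM[:,0],LIM[:,1]),w=1e-5)
    if e<2e-3:
        m=[margin(q)];
        for y in(-.09,.09):
            a,e2=ik(*tgt(y,-.004,flip),q,w=1e-3);m.append(margin(a) if e2<5e-3 else -1)
        S.append((min(m),np.round(m,2),q.round(2)))
  S.sort(key=lambda s:-s[0]);print("flip",flip,len(S))
  for s in S[:6]:print(s[1],s[2])
E
```

```text
flip 0 0
flip 3.141592653589793 0
flip -3.141592653589793 0
```

```bash
python3 - <<'E'
from plan import *
rng=np.random.default_rng(0)
for flip in(0,np.pi):
 for y in(-.088,.088):
  S=[]
  for i in range(40):
    T=tgt(y,-.004,flip);q,e=ik(*T,rng.uniform(LIM[:,0],LIM[:,1]),w=1e-5,mar=0.005)
    a,b=fk(p,q,sg);S.append((e,(1e3*(a-T[0])).round(1),(b.inv()*T[1]).as_rotvec().round(3),q.round(2)))
  S.sort(key=lambda s:s[0]);print(flip,y,T[0].round(3))
  for s in S[:3]:print(s)
E
```

```text
0 -0.088 [ 0.399 -0.155  0.277]
(np.float64(1.15693565838626e-10), array([ 0., -0.,  0.]), array([-0.,  0.,  0.]), array([ 1.4 ,  0.96, -1.48,  2.34,  1.7 ,  0.64, -2.51]))
(np.float64(1.8289770739587935e-10), array([ 0., -0.,  0.]), array([-0.,  0.,  0.]), array([ 1.4 ,  0.96, -1.48,  2.34,  1.7 ,  0.64, -2.51]))
(np.float64(2.3943153015792973e-10), array([ 0., -0.,  0.]), array([-0.,  0.,  0.]), array([ 1.4 ,  0.98, -1.49,  2.34,  1.7 ,  0.66, -2.51]))
0 0.088 [0.358 0.016 0.277]
(np.float64(0.4336642495561782), array([43.4, -1.6, 11.9]), array([-0.032,  0.057, -0.005]), array([ 0.42,  0.41, -0.69,  2.42,  2.32,  0.24,  2.51]))
(np.float64(0.43366463715593107), array([43.4, -1.6, 11.9]), array([-0.032,  0.057, -0.005]), array([ 0.42,  0.41, -0.69,  2.42,  2.32,  0.24,  2.51]))
(np.float64(0.433664654255429), array([43.4, -1.6, 11.9]), array([-0.032,  0.057, -0.005]), array([ 0.42,  0.41, -0.69,  2.42,  2.32,  0.24,  2.51]))
3.141592653589793 -0.088 [ 0.399 -0.155  0.277]
(np.float64(1.0302203534706678e-10), array([ 0., -0., -0.]), array([-0.,  0., -0.]), array([ 0.43,  0.43, -0.1 ,  2.38,  4.12,  0.33, -2.02]))
(np.float64(1.1246226172545448e-10), array([ 0.,  0., -0.]), array([ 0., -0., -0.]), array([ 1.4 ,  0.98, -1.49,  2.34,  1.7 ,  0.66,  0.64]))
(np.float64(4.499045580530492e-10), array([ 0., -0.,  0.]), array([ 0., -0., -0.]), array([ 1.36,  0.85, -1.37,  2.34,  1.73,  0.51,  0.56]))
3.141592653589793 0.088 [0.358 0.016 0.277]
(np.float64(0.36407313581092504), array([36.4, -0.7, 11.3]), array([ 0.016, -0.062,  0.   ]), array([ 0.94,  0.83, -1.49,  2.42,  1.74,  0.81,  0.08]))
(np.float64(0.3640734556857028), array([36.4, -0.7, 11.3]), array([ 0.016, -0.062,  0.   ]), array([ 0.94,  0.83, -1.49,  2.42,  1.74,  0.81,  0.08]))
(np.float64(0.3640734977426019), array([36.4, -0.7, 11.3]), array([ 0.016, -0.062, -0.   ]), array([ 0.94,  0.83, -1.49,  2.42,  1.74,  0.81,  0.08]))
```

With the tool in line with the handle, the far end of the strip is out of reach. The grip allows any pitch about the closing axis, though, so I can hang the roller back and regrasp it pitched. I'll look for a pitch that suits both the rest and the whole strip.

```bash
cat >> plan.py <<'E'
SEAT=np.array([.4658,-.3723,.115]);GH=.0427
D=R.from_matrix(np.diag([1.,-1,-1]))
def pose(orig,Rr,al):
    Rm=Rr*D*ry(-al);return orig+Rr.apply([0,0,GH])-Rm.apply([0,0,.155]),Rm
def roll(y,h,al,x=0):return pose(t.C+t.X*x+t.Y*y+t.N*(.086+h),R.from_matrix(np.c_[t.X,t.Y,t.N]),al)
def rest(al,dx=0,dz=0,yaw=-.1):return pose(SEAT+[-dx,.047*dx,dz],rz(yaw),al)
E
python3 - <<'E'
from plan import *
q0=np.array([.118,.426,.195,1.814,-.325,.922,-1.1])
mid=np.array([.3,.5,0,1.7,0,1.0,-.3])
for al in np.radians([10,15,20,25,30,35,40]):
    out=[]
    for T in(roll(-.09,-.004,al),roll(0,-.004,al),roll(.09,-.004,al),roll(.09,.04,al),rest(al),rest(al,.075,.012),rest(al,.075,.1)):
        b=max((ik(*T,s,w=3e-3,mid=mid,mar=.01) for s in(q0,mid)),key=lambda r:(r[1]<.02,margin(r[0])))
        out.append((round(b[1],3),round(margin(b[0]),2)))
    print(round(np.degrees(al)),out)
E
```

```text
10 [(np.float64(0.0), np.float64(0.01)), (np.float64(0.105), np.float64(0.01)), (np.float64(0.193), np.float64(0.01)), (np.float64(0.07), np.float64(0.01)), (np.float64(0.0), np.float64(0.78)), (np.float64(0.0), np.float64(0.62)), (np.float64(0.0), np.float64(0.7))]
15 [(np.float64(0.0), np.float64(0.07)), (np.float64(0.0), np.float64(0.01)), (np.float64(0.0), np.float64(0.01)), (np.float64(0.0), np.float64(0.01)), (np.float64(0.0), np.float64(0.83)), (np.float64(0.0), np.float64(0.68)), (np.float64(0.0), np.float64(0.73))]
20 [(np.float64(0.0), np.float64(0.18)), (np.float64(0.0), np.float64(0.11)), (np.float64(0.0), np.float64(0.06)), (np.float64(0.0), np.float64(0.06)), (np.float64(0.0), np.float64(0.73)), (np.float64(0.0), np.float64(0.73)), (np.float64(0.0), np.float64(0.64))]
25 [(np.float64(0.0), np.float64(0.29)), (np.float64(0.0), np.float64(0.21)), (np.float64(0.0), np.float64(0.15)), (np.float64(0.0), np.float64(0.13)), (np.float64(0.0), np.float64(0.64)), (np.float64(0.0), np.float64(0.73)), (np.float64(0.0), np.float64(0.56))]
30 [(np.float64(0.0), np.float64(0.36)), (np.float64(0.0), np.float64(0.27)), (np.float64(0.0), np.float64(0.21)), (np.float64(0.0), np.float64(0.19)), (np.float64(0.0), np.float64(0.54)), (np.float64(0.0), np.float64(0.64)), (np.float64(0.0), np.float64(0.48))]
35 [(np.float64(0.0), np.float64(0.42)), (np.float64(0.0), np.float64(0.33)), (np.float64(0.0), np.float64(0.28)), (np.float64(0.0), np.float64(0.25)), (np.float64(0.0), np.float64(0.44)), (np.float64(0.0), np.float64(0.55)), (np.float64(0.0), np.float64(0.4))]
40 [(np.float64(0.0), np.float64(0.48)), (np.float64(0.0), np.float64(0.39)), (np.float64(0.0), np.float64(0.34)), (np.float64(0.0), np.float64(0.31)), (np.float64(0.0), np.float64(0.35)), (np.float64(0.0), np.float64(0.47)), (np.float64(0.0), np.float64(0.32))]
```

A 35° pitch leaves ample margin everywhere (0.25 rad or more), and the tool is then vertical while rolling. First I'll hang the roller back.

```bash
cat > go.py <<'E'
from plan import *
def delta(T):
    s=bot.observe();Rm=R.from_euler('xyz',s["tool_rot"])
    print("t",s["clock"],"cm",(Rm.inv().apply(np.array(T[0])-s["position"])*100).round(2),"rotvec",(Rm.inv()*T[1]).as_rotvec().round(4),"F",s["force"].round(1),"q",s["qpos"].round(2))
E
python3 - <<'E'
from go import *
delta((np.array([.3908,-.3688,.3260]),rz(-.1)*D))
E
```

```text
t 11.475 cm [-13.08  20.73   2.81] rotvec [-0.1699 -0.0527  0.0683] F [-0.1 -0.2 -2.2] q [ 0.12  0.43  0.19  1.81 -0.33  0.92 -1.11]
```

```bash
python3 -m creep '[[[-1,0,0,-1.5,-0.17,-0.053,0.068],[-1,-4,0,0,0,0,0],[-1,-4,1,0,0,0,0],[-1,-3.4,4,0,0,0,0],[-1,0,5,0,0,0,0],[-1,0,5,0,0,0,0],[-1,0,5,0,0,0,0],[-1,0,0.7,4,0,0,0],[-1,0,0,4,0,0,0],[-1,0,0,0,0,0,0],[-1,0,0,0,0,0,0]]]'
python3 - <<'E'
from go import *
delta((np.array([.3908,-.3688,.3247]),rz(-.1)*D))
delta((np.array([.4658,-.3723,.3247]),rz(-.1)*D))
E
```

```text
clock: 12.85
position: [0.3871, -0.3727, 0.3331]
tool_rot: [-3.141, 0.001, -0.104]
force: [-1.0, 0.9, -1.7]
grip_width: 0.0191
finger_force: 90.8
t 12.85 cm [ 0.33 -0.43  0.84] rotvec [-0.0008  0.0007 -0.0043] F [-1.   0.9 -1.7] q [ 0.4   0.5   0.34  1.91 -0.24  0.77 -0.8 ]
t 12.85 cm [ 7.83 -0.86  0.84] rotvec [-0.0008  0.0007 -0.0043] F [-1.   0.9 -1.7] q [ 0.4   0.5   0.34  1.91 -0.24  0.77 -0.8 ]
```

```bash
python3 -m creep '[[[-1,0.35,-0.4,0.8,0,0,0],[-1,0,0,0,0,0,0],[-1,2,-0.1,0,0,0,0],[-1,2,-0.1,0,0,0,0],[-1,2,-0.1,0,0,0,0],[-1,1.5,-0.1,0,0,0,0],[-1,0,0,0,0,0,0],[-1,0,0,0,0,0,0]]]'
python3 - <<'E'
from go import *
delta((np.array([.4658,-.3723,.3127]),rz(-.1)*D))
E
```

```text
clock: 13.85
position: [0.4654, -0.3727, 0.3239]
tool_rot: [3.141, 0.003, -0.104]
force: [-0.9, -0.4, -1.9]
grip_width: 0.0188
finger_force: 90.9
t 13.85 cm [ 0.04 -0.04  1.12] rotvec [ 0.0006  0.0034 -0.0044] F [-0.9 -0.4 -1.9] q [ 0.35  0.6   0.33  1.76 -0.25  0.82 -0.88]
```

```bash
python3 -m creep '[[[-1,0,0,0.6,0,0,0],[-1,0,0,0.5,0,0,0],[-1,0,0,0,0,0,0],[0.3,0,0,0,0,0,0],[0.3,0,0,0,0,0,0],[0.3,0,0,0,0,0,0],[0.3,0,0,-3,0,0,0],[0.3,0,0,-5,0,0,0],[0.3,0,0,-5,0,0,0],[0.3,0,0,0,0,0,0],[0.3,0,0,0,0,0,0]]]'
python3 w.py w5; python3 - <<'E'
from go import *
d=np.load("w5.npz");P=d["P"].reshape(-1,3)
P=P[np.isfinite(P[:,0])&(abs(P[:,0]-.47)<.065)&(abs(P[:,1]+.366)<.065)]
for lo,hi in((.184,.2),(.172,.184),(.113,.117)):
    k=(P[:,2]>lo)&(P[:,2]<hi);r=cv2.minAreaRect(P[k][:,:2].astype(np.float32));print(lo,k.sum(),np.median(P[k],0).round(4),np.round(r[0],4),np.round(r[1],4),r[2])
al=np.radians(35)
a,b=rest(al,yaw=-.1);print(a);delta((a-b.apply([0,0,.1]),b))
E
```

```text
clock: 15.22
position: [0.4664, -0.3724, 0.4426]
tool_rot: [3.141, 0.003, -0.104]
force: [-0.6, 0.2, -0.4]
grip_width: 0.056
finger_force: 0.0
15.225 [ 0.4664 -0.3724  0.4426] [ 3.1412e+00  3.0000e-03 -1.0380e-01] [-0.57  0.17 -0.4 ]
[[-0.0, -0.962, -0.271, 0.068], [1.0, -0.0, -0.0, -0.0], [0.0, -0.271, 0.963, 0.031], [0.0, 0.0, 0.0, 1.0]]
0.184 860 [ 0.4651 -0.3728  0.188 ] [ 0.4641 -0.3725] [0.0192 0.0258] 84.6987533569336
0.172 137 [ 0.4762 -0.3732  0.1768] [ 0.4639 -0.3725] [0.02   0.0264] 84.62525177001953
0.113 2747 [ 0.4865 -0.3743  0.1147] [ 0.4773 -0.3733] [0.05   0.0643] 87.4853286743164
[ 0.5542602  -0.38117562  0.28466857]
t 15.275 cm [14.6  -0.05  7.49] rotvec [-0.0012 -0.6069 -0.0038] F [-0.2  0.9  0.6] q [ 0.3   0.47  0.39  1.65 -0.19  1.07 -0.93]
```

```bash
python3 -m creep '[[[0.3,4.9,0,0,0,0,0],[0.3,4.9,0,0,0,0,0],[0.3,4.8,0,0,0,0,0],[0.3,0,0,0,0,-0.15,0],[0.3,0,0,0,0,-0.15,0],[0.3,0,0,0,0,-0.15,0],[0.3,0,0,0,0,-0.157,0],[0.3,0,0,0,0,0,0],[0.3,0,0,0,0,0,0]]]'
python3 - <<'E'
from go import *
al=np.radians(35);SEAT[0]=.4648
a,b=rest(al,yaw=-.095);delta((a-b.apply([0,0,.06]),b));delta((a,b))
E
```

```text
clock: 16.4
position: [0.6115, -0.388, 0.4419]
tool_rot: [3.141, 0.607, -0.105]
force: [-0.0, -0.1, -0.1]
grip_width: 0.0555
finger_force: 0.0
t 16.4 cm [ 4.17 -0.15 10.26] rotvec [-0.0049 -0.0039 -0.0078] F [-0.  -0.1 -0.1] q [ 0.25  0.88  0.45  1.   -0.04  1.85 -1.03]
t 16.4 cm [ 4.15 -0.12 16.26] rotvec [-0.0049 -0.0039 -0.0078] F [-0.  -0.1 -0.1] q [ 0.25  0.88  0.45  1.   -0.04  1.85 -1.03]
```

```bash
python3 -m creep '[[[0.3,2,-0.1,3,-0.005,-0.004,-0.008],[0.3,2.1,0,3.6,0,0,0],[0.3,0,0,3.6,0,0,0],[0.3,0,0,0,0,0,0],[0.3,0,0,0,0,0,0]]]'
python3 - <<'E'
from go import *
al=np.radians(35);SEAT[0]=.4648
a,b=rest(al,yaw=-.095);delta((a,b))
E
```

```text
clock: 17.02
position: [0.5872, -0.3846, 0.337]
tool_rot: [3.141, 0.611, -0.095]
force: [0.7, 0.6, -0.0]
grip_width: 0.0558
finger_force: 0.0
t 17.025 cm [ 0.21 -0.07  6.24] rotvec [ 0.0008 -0.0003 -0.0001] F [ 0.7  0.6 -0. ] q [ 0.24  0.92  0.43  1.2  -0.05  1.62 -1.05]
```

```bash
python3 -m creep '[[[0.3,0.2,-0.1,2.1,0,0,0],[0.3,0,0,2.1,0,0,0],[0.3,0,0,2,0,0,0],[0.3,0,0,0,0,0,0],[-1,0,0,0,0,0,0],[-1,0,0,0,0,0,0],[-1,0,0,0,0,0,0],[-1,0,0,0,0,0,0],[-1,0,0,0,0,0,0],[-1,0,0,0,0,0,0]]]' 100
python3 - <<'E'
from go import *
al=np.radians(35);SEAT[0]=.4648
a,b=rest(al,yaw=-.095);delta((a,b));s=bot.observe();b=R.from_euler('xyz',s["tool_rot"])
a,b=rest(al,.075,.012,yaw=-.095);delta((a,b))
f=vision.grab_frame("side");cv2.imwrite("pics/s3.png",cv2.resize(f["image"][90:190,240:340],(400,400),interpolation=cv2.INTER_CUBIC))
E
```

```text
clock: 18.27
position: [0.5535, -0.3803, 0.2847]
tool_rot: [3.14, 0.612, -0.095]
force: [2.5, -1.4, 5.8]
grip_width: 0.0188
finger_force: 97.3
t 18.275 cm [-0.01  0.04  0.01] rotvec [0.0013 0.0013 0.0002] F [ 2.5 -1.4  5.8] q [ 0.24  0.93  0.42  1.34 -0.05  1.48 -1.05]
t 18.275 cm [-6.84  0.4   3.34] rotvec [0.0013 0.0013 0.0002] F [ 2.5 -1.4  5.8] q [ 0.24  0.93  0.42  1.34 -0.05  1.48 -1.05]
```

View pics/s3.png

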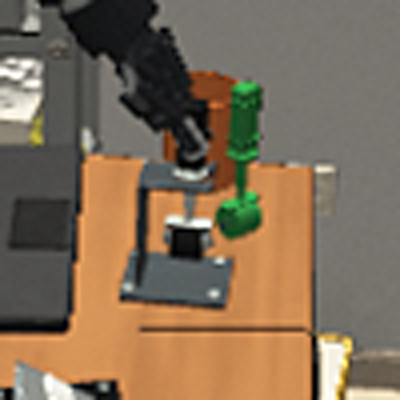

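The gripper holds the handle pitched by 35°, with the roller upright in its rest. Now lift it and draw it out.

```bash
python3 -m creep '[[[-1,-0.35,0,-0.5,0,0,0],[-1,-0.35,0,-0.5,0,0,0],[-1,0,0,0,0,0,0],[-1,-1.54,0.09,1.08,0,0,0],[-1,-1.54,0.09,1.08,0,0,0],[-1,-1.54,0.09,1.08,0,0,0],[-1,-1.54,0.09,1.08,0,0,0],[-1,0,0,0,0,0,0],[-1,-1.7,0,-2.5,0,0,0],[-1,-1.7,0,-2.5,0,0,0],[-1,0,0,0,0,0,0]]]'
python3 - <<'E'
from go import *
al=np.radians(35)
for T in(rest(al,.075,.072,yaw=-.095),roll(-.088,.08,al),roll(-.088,.02,al)):delta(T);print(T[0],T[1].as_euler('xyz'))
E
```

```text
clock: 19.7
position: [0.4795, -0.377, 0.3582]
tool_rot: [3.14, 0.611, -0.095]
force: [0.5, -0.1, -2.9]
grip_width: 0.0188
finger_force: 98.2
t 19.7 cm [0.08 0.02 0.14] rotvec [ 0.0017 -0.0002 -0.0001] F [ 0.5 -0.1 -2.9] q [ 0.24  0.75  0.46  1.51  0.01  1.47 -1.  ]
[ 0.47930347 -0.37720821  0.35666857] [ 3.14159265  0.61086524 -0.095     ]
t 19.7 cm [ -6.03 -22.66   2.32] rotvec [-0.0988  0.6053 -0.3183] F [ 0.5 -0.1 -2.9] q [ 0.24  0.75  0.46  1.51  0.01  1.47 -1.  ]
[ 0.43836156 -0.14545784  0.37345703] [3.14159265 0.         0.234     ]
t 19.7 cm [ -0.54 -23.78   4.48] rotvec [-0.0988  0.6053 -0.3183] F [ 0.5 -0.1 -2.9] q [ 0.24  0.75  0.46  1.51  0.01  1.47 -1.  ]
[ 0.47183823 -0.13747812  0.32430791] [3.14159265 0.         0.234     ]
```

```bash
python3 -m creep '[[[-1,-1.2,-4.5,0.5,0,0,0],[-1,-1.2,-4.5,0.5,0,0,0],[-1,-1.2,-4.5,0.5,0,0,0],[-1,-1.2,-4.5,0.5,0,0,0],[-1,-1.2,-4.6,0.3,0,0,0],[-1,0,0,0,0,0.15,0],[-1,0,0,0,0,0.15,0],[-1,0,0,0,0,0.15,0],[-1,0,0,0,0,0.161,0],[-1,0,0,0,0,0,-0.165],[-1,0,0,0,0,0,-0.164],[-1,0,0,0,0,0,0]]]'
python3 - <<'E'
from go import *
al=np.radians(35)
for T in(roll(-.088,.08,al),roll(-.088,.02,al)):delta(T)
E
```

```text
clock: 21.2
position: [0.4381, -0.1458, 0.3717]
tool_rot: [-3.14, 0.004, 0.234]
force: [-0.9, 0.1, -3.0]
grip_width: 0.0189
finger_force: 98.7
t 21.2 cm [ 0.03 -0.03 -0.18] rotvec [-0.0013  0.0035 -0.0005] F [-0.9  0.1 -3. ] q [-0.05  0.32  0.3   2.06 -0.13  0.78 -1.01]
t 21.2 cm [ 3.49 -0.02  4.73] rotvec [-0.0013  0.0035 -0.0005] F [-0.9  0.1 -3. ] q [-0.05  0.32  0.3   2.06 -0.13  0.78 -1.01]
```

```bash
python3 -m creep '[[[-1,1.2,0,1.6,0,0.004,0],[-1,1.2,0,1.6,0,0,0],[-1,1.1,0,1.5,0,0,0],[-1,0,0,0,0,0,0],[-1,0,0,0,0,0,0]]]'
cat > rr.py <<'E'
from go import *
al=np.radians(35)
s=bot.observe();Rm=R.from_euler('xyz',s["tool_rot"]);Rr=Rm*ry(al)*D.inv()
o=s["position"]+Rm.apply([0,0,.155])-Rr.apply([0,0,GH]);d=o-t.C
F=s["force"]+[0.3,0,2.7]
print("t",s["clock"],"face x,y,h mm",(1e3*np.array([d@t.X,d@t.Y,d@t.N-.086])).round(2),"tilt err",(R.from_matrix(np.c_[t.X,t.Y,t.N]).inv()*Rr).as_rotvec().round(4),"F x,y,n",np.round([F@t.X,F@t.Y,F@t.N],1),"margin",margin(s["qpos"]).round(2),"grip",s["grip_width"].round(4))
E
python3 rr.py
python3 - <<'E'
from h import *
f=vision.grab_frame("side");cv2.imwrite("pics/s4.png",cv2.resize(f["image"][140:260,190:310],(480,480),interpolation=cv2.INTER_CUBIC))
E
```

```text
clock: 21.82
position: [0.4718, -0.1378, 0.3254]
tool_rot: [-3.141, -0.001, 0.232]
force: [0.3, 0.3, -2.4]
grip_width: 0.0187
finger_force: 98.7Traceback (most recent call last):
  File "rr.py", line 6, in <module>
    print("t",s["clock"],"face x,y,h mm",(1e3*np.array([d@t.X,d@t.Y,d@t.N-.086])).round(2),"tilt err",(R.from_matrix(np.c_[t.X,t.Y,t.N]).inv()*Rr).as_rotvec().round(4),"F x,y,n",np.round([F@t.X,F@t.Y,F@t.N],1),"margin",margin(s["qpos"]).round(2),"grip",s["grip_width"].round(4))
                                                                                                                                                                                                                                                             ^^^^^^^^^^^^^^^^^^^^^
AttributeError: 'float' object has no attribute 'round'
```

View pics/s4.png

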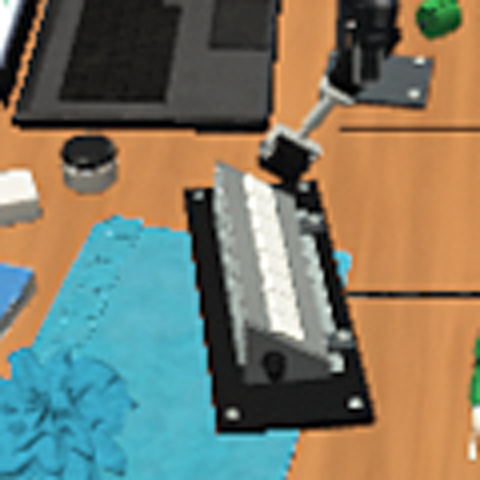

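The wheel hovers square over the far end of the strip, at about (290,155). Now I'll descend.

```bash
sed -i 's/s\["grip_width"\].round(4)/round(float(s["grip_width"]),4)/' rr.py; python3 rr.py
python3 -m creep '[[[-1,0.35,0,0.5,0,0,0],[-1,0.35,0,0.5,0,0,0],[-1,0,0,0,0,0,0]]]' >/dev/null;python3 rr.py
python3 -m creep '[[[-1,0.23,0,0.33,0,0,0],[-1,0,0,0,0,0,0]]]' >/dev/null;python3 rr.py
```

```text
t 21.875 face x,y,h mm [  0.91 -88.31  21.03] tilt err [-0.0002 -0.0014 -0.0014] F x,y,n [ 0.  -0.1 -0.4] margin 0.4 grip 0.0188
t 22.25 face x,y,h mm [  0.73 -87.98   7.95] tilt err [ 0.0011 -0.0008 -0.0002] F x,y,n [ 0.5  0.7 -0.1] margin 0.41 grip 0.0187
t 22.5 face x,y,h mm [  0.82 -88.07   4.14] tilt err [ 0.001  -0.001  -0.0002] F x,y,n [0.5 0.9 0.4] margin 0.41 grip 0.0192
```

Contact should come just below this height. I'll press on in steps.

```bash
for i in 1 2; do python3 -m creep '[[[-1,0.12,0,0.16,0,0,0],[-1,0,0,0,0,0,0]]]' >/dev/null;python3 rr.py;done
python3 -m creep '[[[-1,0.12,0,0.16,0,0,0],[-1,0.12,0,0.16,0,0,0],[-1,0,0,0,0,0,0]]]' >/dev/null;python3 rr.py
```

```text
t 22.75 face x,y,h mm [  0.89 -88.11   2.3 ] tilt err [ 0.0009 -0.0011 -0.0002] F x,y,n [-0.3 -0.3  0.9] margin 0.41 grip 0.019
t 23.0 face x,y,h mm [  0.81 -88.21   0.47] tilt err [ 0.0008 -0.0008 -0.0004] F x,y,n [ 1.6 -0.1  9.7] margin 0.41 grip 0.0186
t 23.375 face x,y,h mm [  0.79 -88.28  -3.29] tilt err [ 0.0008 -0.0005 -0.0005] F x,y,n [ 2.1 -0.5 15.5] margin 0.41 grip 0.0189
```

15.5 N is about 4 mm of plunger travel, a good working pressure. Now I roll along the strip.

```bash
for i in 1 2; do python3 -m creep '[[[-1,0,-0.9,0,0,0,0],[-1,0,-0.9,0,0,0,0],[-1,0,-0.9,0,0,0,0],[-1,0,-0.9,0,0,0,0],[-1,0,-0.9,0,0,0,0]]]' >/dev/null;python3 rr.py;done
```

```text
t 24.0 face x,y,h mm [  0.83 -43.21  -3.14] tilt err [ 0.0004 -0.0006 -0.0006] F x,y,n [ 1.1 -0.7 14.9] margin 0.36 grip 0.0189
t 24.625 face x,y,h mm [ 0.85  1.77 -3.13] tilt err [ 0.0003 -0.0006 -0.0007] F x,y,n [ 1.7 -1.3 15.6] margin 0.32 grip 0.0193
```

```bash
for i in 1 2; do python3 -m creep '[[[-1,0,-0.9,0,0,0,0],[-1,0,-0.9,0,0,0,0],[-1,0,-0.9,0,0,0,0],[-1,0,-0.9,0,0,0,0],[-1,0,-0.8,0,0,0,0]]]' >/dev/null;python3 rr.py;done
python3 -m creep '[[[-1,0,-0.2,0,0,0,0],[-1,0,0,0,0,0,0],[-1,0,0.9,0,0,0,0],[-1,0,0.9,0,0,0,0],[-1,0,0.9,0,0,0,0],[-1,0,0.9,0,0,0,0],[-1,0,0.9,0,0,0,0],[-1,0,0.9,0,0,0,0],[-1,0,0.9,0,0,0,0],[-1,0,0.9,0,0,0,0]]]' >/dev/null;python3 rr.py
```

```text
t 25.25 face x,y,h mm [ 0.89 45.82 -3.13] tilt err [ 0.0004 -0.0007 -0.0006] F x,y,n [ 1.4 -2.4 14.8] margin 0.29 grip 0.019
t 25.875 face x,y,h mm [ 0.89 90.19 -3.13] tilt err [ 0.001  -0.0005 -0.0003] F x,y,n [ 2.4 -1.3 14.7] margin 0.27 grip 0.0185
t 27.125 face x,y,h mm [ 0.84 19.75 -3.17] tilt err [ 0.0012 -0.0004 -0.0004] F x,y,n [ 1.5  1.3 16. ] margin 0.31 grip 0.0186
```

```bash
python3 -m creep '[[[-1,0,0.9,0,0,0,0],[-1,0,0.9,0,0,0,0],[-1,0,0.9,0,0,0,0],[-1,0,0.9,0,0,0,0],[-1,0,0.9,0,0,0,0],[-1,0,0.9,0,0,0,0],[-1,0,0.9,0,0,0,0],[-1,0,0.9,0,0,0,0],[-1,0,0.9,0,0,0,0],[-1,0,0.9,0,0,0,0],[-1,0,0.9,0,0,0,0],[-1,0,0.9,0,0,0,0]]]' >/dev/null;python3 rr.py
python3 -m creep '[[[-1,-0.3,0,-0.4,0,0,0],[-1,-0.6,0,-0.8,0,0,0],[-1,-1.2,0,-1.6,0,0,0],[-1,-1.7,0,-2.4,0,0,0],[-1,-1.7,0,-2.4,0,0,0],[-1,0,0,0,0,0,0]]]';python3 rr.py
python3 - <<'E'
from go import *
f=vision.grab_frame("side");cv2.imwrite("pics/s5.png",cv2.resize(f["image"][140:260,190:310],(480,480),interpolation=cv2.INTER_CUBIC))
for n in("side","top"):
    f=vision.grab_frame(n);P=world(f)-t.C;im=f["image"].min(2)
    x,y,h=P@t.X,P@t.Y,P@t.N
    for nm,m in(("lens",abs(x)<.009),("alu up",(x>.016)&(x<.026)),("alu low",(x<-.016)&(x>-.026))):
        print(n,nm,[round(1e3*float(np.median(h[m&(abs(y-c)<.010)&(abs(h)<.012)])),1) for c in np.arange(-.0875,.09,.025)])
al=np.radians(35);delta(rest(al,.08,.085,yaw=-.095));print(rest(al,.08,.085,yaw=-.095)[0])
E
```

```text
t 28.625 face x,y,h mm [  0.73 -88.46  -3.18] tilt err [ 0.0009 -0.0004 -0.0006] F x,y,n [ 1.3  1.1 16.2] margin 0.41 grip 0.0187
clock: 29.38
position: [0.4317, -0.1475, 0.383]
tool_rot: [-3.141, -0.004, 0.234]
force: [0.2, -0.4, -3.2]
grip_width: 0.0187
finger_force: 98.8
t 29.375 face x,y,h mm [  0.5  -88.42  91.48] tilt err [ 0.     -0.0042 -0.0001] F x,y,n [ 0.1 -0.5 -0.6] margin 0.37 grip 0.0187
side lens [-1.3, -1.3, -0.9, -0.8, -2.1, -1.3, -1.6, -0.9]
side alu up [-1.2, -0.4, -0.4, -1.6, -0.3, -1.1, -0.8, -1.0]
side alu low [-1.4, -1.7, -0.5, -1.3, -1.2, -0.1, -1.0, -1.5]
top lens [0.3, -0.8, 0.0, -1.0, 0.1, -0.1, -1.4, -0.8]
top alu up [-0.4, 0.3, -0.0, -0.9, -0.2, -0.5, -0.9, 0.1]
top alu low [-1.9, 1.7, 0.3, -0.5, -1.6, 0.1, -0.5, -0.1]
t 29.525 cm [-1.3  23.35  1.12] rotvec [ 0.0997 -0.6064  0.3201] F [-0.4 -0.8 -2.3] q [-0.05  0.3   0.31  2.06 -0.13  0.8  -1.  ]
[ 0.47430347 -0.37697321  0.36966857]
```

View pics/s5.png

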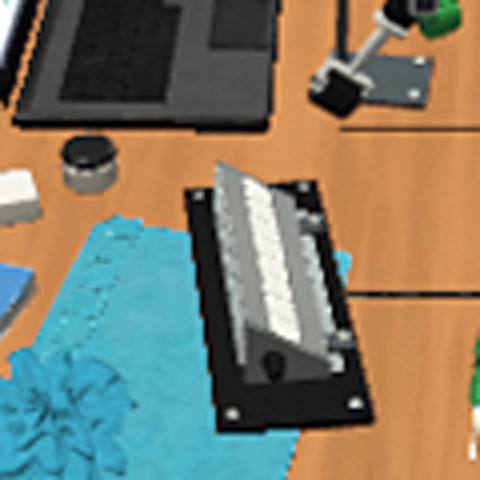

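All eight lenses now measure level with the aluminium, and the strip looks flush end to end. I'll take the roller back by the reverse path.

```bash
python3 -m creep '[[[-1,0,0,0,0,0,0.165],[-1,0,0,0,0,0,0.164],[-1,0,0,0,0,-0.15,0],[-1,0,0,0,0,-0.15,0],[-1,0,0,0,0,-0.15,0],[-1,0,0,0,0,-0.161,0],[-1,1.2,4.5,-0.5,0,0,0],[-1,1.2,4.5,-0.5,0,0,0],[-1,1.2,4.5,-0.5,0,0,0],[-1,1.2,4.5,-0.5,0,0,0],[-1,1.2,4.4,-0.6,0,0,0],[-1,0,0,0,0,0,0]]]'
python3 - <<'E'
from go import *
al=np.radians(35);SEAT[:]=[.4648,-.3725,.115];SEAT[2]=.115
delta(rest(al,.075,.012,yaw=-.095));delta(rest(al,.0,.012,yaw=-.095))
E
```

```text
clock: 31.02
position: [0.4747, -0.3789, 0.3663]
tool_rot: [-3.141, 0.612, -0.097]
force: [0.0, 1.4, -2.9]
grip_width: 0.0189
finger_force: 99.1
t 31.025 cm [ 4.28 -0.18  5.5 ] rotvec [-0.0012  0.0009 -0.0016] F [ 0.   1.4 -2.9] q [ 0.24  0.74  0.47  1.51  0.01  1.48 -0.99]
t 31.025 cm [10.42 -0.56  1.19] rotvec [-0.0012  0.0009 -0.0016] F [ 0.   1.4 -2.9] q [ 0.24  0.74  0.47  1.51  0.01  1.48 -0.99]
```

```bash
python3 -m creep '[[[-1,2.1,-0.2,2.7,0,0,0],[-1,2.2,0,2.8,0,0,0],[-1,0,0,0,0,0,0],[-1,0,0,0,0,0,0]]]'
python3 - <<'E'
from go import *
al=np.radians(35);SEAT[:]=[.4648,-.3725,.115]
delta(rest(al,.075,.012,yaw=-.095));delta(rest(al,.0,.012,yaw=-.095))
E
```

```text
clock: 31.52
position: [0.4791, -0.3745, 0.2992]
tool_rot: [-3.141, 0.61, -0.094]
force: [-0.0, -0.1, -2.1]
grip_width: 0.0186
finger_force: 99.0
t 31.525 cm [0.11 0.3  0.24] rotvec [-0.0002 -0.001   0.0011] F [-0.  -0.1 -2.1] q [ 0.24  0.81  0.44  1.55 -0.01  1.37 -1.01]
t 31.525 cm [ 6.26 -0.06 -4.06] rotvec [-0.0002 -0.001   0.0011] F [-0.  -0.1 -2.1] q [ 0.24  0.81  0.44  1.55 -0.01  1.37 -1.01]
```

```bash
python3 -m creep '[[[-1,0,0.3,0.1,0,0,0],[-1,0,0,0,0,0,0],[-1,1.54,-0.09,-1.08,0,0,0],[-1,1.54,-0.09,-1.08,0,0,0],[-1,1.54,-0.09,-1.08,0,0,0],[-1,1.54,-0.09,-1.08,0,0,0],[-1,0,0,0,0,0,0],[-1,0,0,0,0,0,0]]]'
python3 - <<'E'
from go import *
al=np.radians(35);SEAT[:]=[.4648,-.3725,.115]
delta(rest(al,.0,.0,yaw=-.095))
E
```

```text
clock: 32.52
position: [0.5526, -0.3812, 0.2979]
tool_rot: [-3.14, 0.61, -0.094]
force: [0.2, 0.2, -2.8]
grip_width: 0.0191
finger_force: 99.1
t 32.525 cm [ 0.81 -0.03  1.05] rotvec [-0.0008 -0.0005  0.0005] F [ 0.2  0.2 -2.8] q [ 0.24  0.91  0.43  1.33 -0.05  1.5  -1.04]
```

Aligned with the seat. Now lower, release, and back off along the tool axis.

```bash
python3 -m creep '[[[-1,0.4,0,0.5,0,0,0],[-1,0.4,0,0.55,0,0,0],[-1,0,0,0,0,0,0]]]'
python3 -m creep '[[[0.3,0,0,0,0,0,0],[0.3,0,0,0,0,0,0],[0.3,0,0,0,0,0,0],[0.3,0,0,0,0,0,0],[0.3,0,0,-2,0,0,0],[0.3,0,0,-4,0,0,0],[0.3,0,0,-5,0,0,0],[0.3,-2,0,-4,0,0,0],[0.3,0,0,0,0,0,0],[0.3,0,0,0,0,0,0]]]'
python3 - <<'E'
from h import *
f=vision.grab_frame("side");cv2.imwrite("pics/s6.png",cv2.resize(f["image"][90:190,240:340],(400,400),interpolation=cv2.INTER_CUBIC))
for n in("side","top"):
    P=world(vision.grab_frame(n)).reshape(-1,3);P=P[np.isfinite(P[:,0])&(abs(P[:,0]-.465)<.03)&(abs(P[:,1]+.37)<.03)]
    for lo,hi in((.13,.16),(.182,.2)):
        k=P[(P[:,2]>lo)&(P[:,2]<hi)];print(n,len(k),np.median(k,0).round(4),k[:,2].max().round(4))
E
```

```text
clock: 32.9
position: [0.5535, -0.3812, 0.2848]
tool_rot: [-3.14, 0.611, -0.094]
force: [0.6, 0.5, 7.0]
grip_width: 0.0186
finger_force: 99.8
clock: 34.15
position: [0.6228, -0.3878, 0.4184]
tool_rot: [-3.14, 0.61, -0.094]
force: [0.1, 0.2, -0.9]
grip_width: 0.0554
finger_force: 0.0
side 58 [ 0.4638 -0.3621  0.1444] 0.1592
side 19 [ 0.4652 -0.367   0.1853] 0.1888
top 16 [ 0.4641 -0.3623  0.1444] 0.1587
top 46 [ 0.4642 -0.3706  0.1873] 0.1949
```

View pics/s6.png

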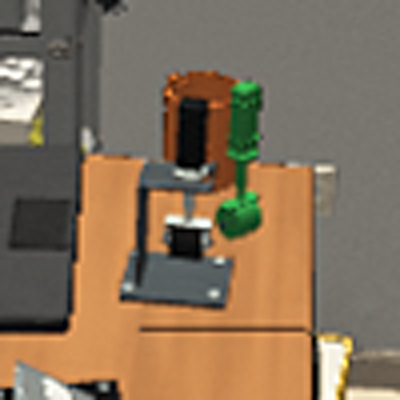

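The roller hangs upright in its rest at its original height, the green one is untouched, and the gripper is clear.

```bash
python3 -c "from workcell import bot;print(bot.job_done())"
```

```text
the job is handed in; nothing more can be done
None
```

The job is handed in at about 34 s of the 58 s: all eight lens sections measured level with the housing after rolling at about 15 N, and the roller hangs upright in its rest with the gripper clear; the judge's verdict was not returned.

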